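Widen the module holder by one hole and load the long module

ROBOT

A 6-joint arm with a two-finger parallel gripper is mounted at the origin on the work surface. World frame = base frame: x ahead of the robot, y to its left, z up, the work surface at z = 0. Lengths are in m, angles in rad, forces in N, time in s.
With the tool pointing down it reaches from about 0.35 to 0.775 m from the base axis. Payload 7.3 kg.
Tool frame: the origin (TCP) lies on the mounting face of the last link; the fingertips stand 178 mm ahead of it and the grasp point (between the pads) lies 159 mm ahead of it (robot.tcp_to_tips is the distance from the TCP to the fingertips, in m); z points along the fingers, y is the direction in which the jaws open and shut (so a half turn about z gives the same grasp; the last joint's range is limited). The gripper opens to 92 mm and grips with 3 to 60 N. Pads are 19 mm wide; open, the fingers measure 130 mm over their backs; the gripper's body (75 mm by 190 mm) begins 47 mm behind the grasp point.
Start: joints at [-1.422, 0.342, 1.524, -0, 1.275, -0.146], TCP at [0.153, -0.502, 0.405] pointing down, gripper open.
Joint ranges: [-2.53, 2.53], [-0.77, 2.02], [0.04, 2.7], [-1, 4.14], [0.28, 2.66], [-3.11, 3.11]. Speed limits (rad/s): [2.57, 2.57, 3.14, 3.14, 3.14, 3.14].

INTERFACE

Orientations are given as [roll, pitch, yaw] about the fixed x, y, z axes, in that order (R = Rz(yaw) Ry(pitch) Rx(roll)).
In Python, from cell import robot, viewer gives the robot as it stands.
- The arm moves only by the shell command python3 -m creep 'ROWS' [OPENING] [FORCE]. ROWS is JSON, a list that holds one entry, the list of rows, each a list of 6 numbers: the shift along the world's x, y, z in mm, then the turn, a rotation vector about the world's x, y, z in degrees. A call has 1 to 5 rows; each row shifts and turns the pose as measured when the row begins; what a row does not reach is not made up. A row lasts 1/12 s, in which the tool goes at most 41.7 mm and 7.16 degrees, less where a joint would pass 70% of its speed; a pose out of reach is approached as far as the arm can. A call with a gripper value outside its range is refused whole. OPENING is the closure, from -1 (fully open) to 1 (shut), set as the call begins (- or left out, the last holds). The fingers move at their own pace and stop on an object; FORCE is the grip in N (left out, the last holds). Time passes only in rows, so rows that do not move let the fingers close. It gives the time, the measured TCP pose, the force and the opening at its end, in the units of the state.
- robot.observe(): the state, without advancing time (a new reading comes with each control period).
- viewer.read_camera(name): name is "scene" or "side" or "wrist"; returns the picture (420x560x3 uint8, blue, green, red); there is no depth.
- viewer.camera_model(name): a dict with "fx", "fy", "cx", "cy" (pixels), "pose" (4x4, takes a point from camera to world coordinates); the wrist camera has in their place "mount" (4x4, takes a point from camera to tool coordinates, whose origin is the TCP and whose axes are the flange's). Camera axes: x right, y up, looking along -z (the intrinsics and any distortion apply to the point x, -y, -z); pixel columns grow to the right and rows downward; lengths in m; the calibration is good to about 2 mm. A picture is of the moment at which its call begins: read the wrist's pose just before it. camera_model takes no time and is no camera call.
- robot.hand_in(): hands the job in, once; it reports no verdict.
The state is a dict: "time": time; "qpos": joint angles; "qvel": joint speeds; "joint_efforts": joint torques, N m; "tool_pos": TCP position; "tool_rot": TCP orientation; "contact_force": force on the tool from outside, world axes, zero at the start; "torque": the same for the moment, N m; "opening": finger opening in m.
Only numpy, scipy, OpenCV 4.12 (cv2) and the standard library are available. Lean on these libraries where they do the work, as an engineer would, in place of code of your own. Each camera call takes 0.05 s, during which the arm holds its last target. There are 200 camera calls.

TASK

The module holder is set one hole too narrow for the long green-topped module. Pull up its red plunger knob, slide the blue moving jaw one hole farther away from the fixed jaw and let the plunger snap fully home in that hole, then lay the long module gently in the holder: flat on the rail between the two jaws, lengthwise along the rail and centred across it, top upwards. Leave the short orange-topped module and the blue spool where they are.

Things in the scene. Friction and masses are not known exactly. Their poses are not given: they have to be found in the camera images.
- nest (a point): Point of the module holder (bolted down; place and yaw differ between runs) on the flat top of its steel rail, 34 mm above the bench, on the rail's centre line, midway along the space for the long module. x axis along the rail from fixed to moving jaw, y across, z up. Rail 34 mm wide on an aluminium base plate 90 mm wide, 14 mm thick, spanning x -88 to +174 mm. Holes in the rail at x +18, +58, +98, +138 mm.
- fixed_jaw (a point): Point at the middle of the fixed blue jaw's inner face, at its top: 58 mm from the nest point towards nest -x, 60 mm above the bench. The jaw is 60 mm wide and 22 mm thick (away from the nest); above 46 mm its inner face leans back 5 mm as a lead-in. Axes as the nest's.
- next_hole (a point): Mouth of the hole (10 mm along the rail) in the rail's top that the plunger must end in: nest x +98 mm, one hole (40 mm) beyond the one the plunger starts in. Axes as the nest's.
- jaw (a joint): Blue moving jaw sliding on the rail, m: 0 at its start (plunger in the hole at nest x +58 mm), growing away from the fixed jaw; next hole 0.040, last 0.080, one inward -0.040. Block 68 x 60 mm, upper face 64 mm above the bench, inner face 40 mm from the plunger axis towards the fixed jaw (gap 76 mm at 0, 116 at 0.040; lead-in slope on top). Rubs with 2.5 N, stays where left; locked, with 1 mm play, while the pin is in a hole.
- plunger (a joint): Spring plunger carried by the moving jaw, m: 0 home in a hole, growing as the knob is pulled straight up, end stop 0.016. Its 8 mm round-nosed pin reaches 8 mm into the rail: the jaw is free above 0.009, and 0.011 to 0.013 is a good pull. The pull takes 6 N at 0, 10 N at 0.012. Let go over a hole (within about 2 mm) it snaps to 0; between holes the pin rides on the rail at 0.008.
- knob_grip (a point): Middle of the plunger's red upright round knob, 30 mm in diameter, 28 mm tall; when home 94 mm above the bench (60 mm above the nest) and 30 mm above the jaw's upper face, over a steel collar 22 mm in diameter, 12 mm tall. On the nest's x axis at +58 mm plus the jaw's value; rises with the pull. Axes as the nest's.
- long_center (a point): Centre of the long module, a loose aluminium block 108 mm long (x), 46 mm wide (y), 40 mm tall (z up, green top with dark fins), about 0.36 kg, with flat parallel sides to grip across the 46 mm. Starts lying on the bench, centre 20 mm up. Either end may face the fixed jaw. In the holder its centre is 20 mm above the nest point.
- short_center (a point): Centre of the short module, a loose aluminium block 70 x 46 x 40 mm with an orange top, lying beside the long one (which is nearer the robot differs); not to be disturbed. Axes as for the long module.
- spool: A blue spool, 60 mm in diameter and 50 mm tall, standing on the bench beyond the holder; origin at the centre of its underside. Not to be disturbed.
Things that resemble listed ones, but are neither listed nor needed, are in the scene too. Leave any pink or yellow look-alike of the part that bears long_center alone.

How it is judged:
On the way, in this order (a step that is already met when the one before it is completed fails the run):
1. the plunger knob is pulled up, clear of its hole (value of joint plunger above 0.0085 m), for 0.1 s.
2. the moving jaw stands at the next hole outward and the plunger is fully home in it (value of joint jaw between 0.0375 and 0.0425 m and value of joint plunger below 0.0015 m), for 0.3 s.
At the end, for the whole second after the job is handed in: Jaw at the next hole outward (2.5 mm), plunger home (1.5 mm); long module at rest on the rail: centre within 8 mm of the nest point along the rail, 12 mm across, 3 mm of its resting height, level top up (0.06 rad), along the rail (0.12 rad, either way round) (all of step 2 and x of long_center in the frame of nest between -0.008 and 0.008 m and y of long_center in the frame of nest between -0.012 and 0.012 m and z of long_center in the frame of nest between 0.017 and 0.023 m and angle between long_center's own z axis and vertical below 0.06 rad and angle between the x axis of long_center and the x axis of nest, either way round below 0.12 rad and linear speed of long_module below 0.02 m/s and angular speed of long_module below 0.2 rad/s); the robot touches nothing.
It fails at once if the short module is disturbed (moved over 20 mm) (distance of short_center from where it was at the start of the episode above 0.02 m).
It fails at once if the spool is disturbed (moved over 30 mm) (distance of spool from where it was at the start of the episode above 0.03 m).
It fails at once if the long module is dropped or slammed into the holder (over 0.45 m/s just above the rail) (linear speed of long_module above 0.45 m/s and z of long_center in the frame of nest below 0.05 m and horizontal distance between long_center and nest below 0.06 m).
It also fails if it takes over 51 s, if anything falls off the work surface, if the arm or the gripper's body presses on something with over 40 N, if the wrist force passes 120 N, or if a joint passes its speed limit or range.

## Working session

There is one attempt and no reset: what is moved stays moved. The work goes in short steps, Python scripts to look and compute and a shell command to move; the robot and the scene stay as the last step left them, time stands still between calls to the robot, and variables do not carry over. Pictures are saved under pics/ and viewed, about 8 in all and at most 12, crops included, and the job is handed in when it is done.

```bash
ls; mkdir -p pics; python3 - <<'E'
from cell import robot, viewer
import cv2, numpy as np
s=robot.observe(); print(s)
for n in ("scene","side","wrist"):
    im=viewer.read_camera(n); cv2.imwrite(f"pics/{n}0.png",im)
    m=viewer.camera_model(n); print(n,m)
E
```

```text
pics
{'time': 0.0, 'qpos': array([-1.42199770e+00,  3.42700054e-01,  1.52501366e+00,  1.41856477e-05,
        1.27542652e+00, -1.45964153e-01]), 'qvel': array([ 0.00016888, -0.00022967,  0.00168992, -0.00093986, -0.00088253,
        0.00076845]), 'joint_efforts': array([ 1.41525859e-03, -4.31232297e+01, -2.44225538e+01,  7.18342862e-02,
        5.59650629e-02, -1.44923843e-04]), 'tool_pos': array([ 0.15253912, -0.50220286,  0.4040577 ]), 'tool_rot': array([-3.14006350e+00, -2.38510808e-04,  2.94758456e-01]), 'contact_force': array([-0.69910502, -0.92609398,  0.17816044]), 'torque': array([-0.02938752,  0.00572282, -0.00774057]), 'opening': 0.09183999251465096}
scene {'fx': 524.5707587930788, 'fy': 524.5707587930788, 'cx': 275.60200679310316, 'cy': 202.6403880500835, 'pose': array([[ 0.71152126, -0.61292741,  0.34359493,  0.92724982],
       [ 0.70257496,  0.61276496, -0.36181145, -0.57982969],
       [ 0.01122122,  0.49883774,  0.86662275,  1.18734249],
       [ 0.        ,  0.        ,  0.        ,  1.        ]])}
side {'fx': 540.4048640469609, 'fy': 540.4048640469609, 'cx': 273.93969028949925, 'cy': 196.71533989689593, 'pose': array([[-0.66988577,  0.42795589, -0.60671807, -0.33845809],
       [-0.7420917 , -0.36004675,  0.56539035,  0.63389684],
       [ 0.02351526,  0.82898739,  0.55877271,  0.83118951],
       [ 0.        ,  0.        ,  0.        ,  1.        ]])}
wrist {'fx': 368.6953132288986, 'fy': 368.6953132288986, 'cx': 280.63740465897456, 'cy': 210.7320166523076, 'mount': array([[-7.07631534e-04,  9.67898214e-01,  2.51341494e-01,
         6.91472035e-02],
       [ 9.99999747e-01,  7.02523007e-04,  1.10051833e-04,
         2.25298734e-05],
       [-7.00542100e-05,  2.51341509e-01, -9.67898466e-01,
         2.00673505e-02],
       [ 0.00000000e+00,  0.00000000e+00,  0.00000000e+00,
         1.00000000e+00]])}
```

View pics/scene0.png

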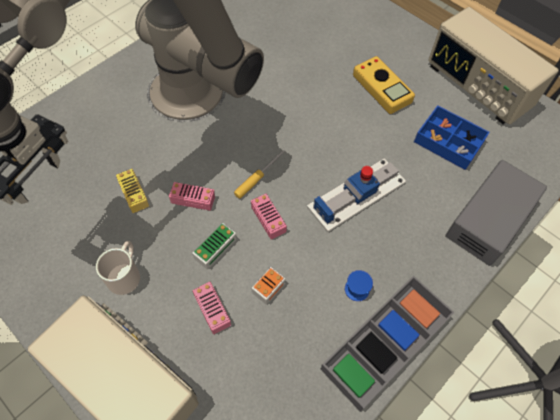

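View pics/side0.png

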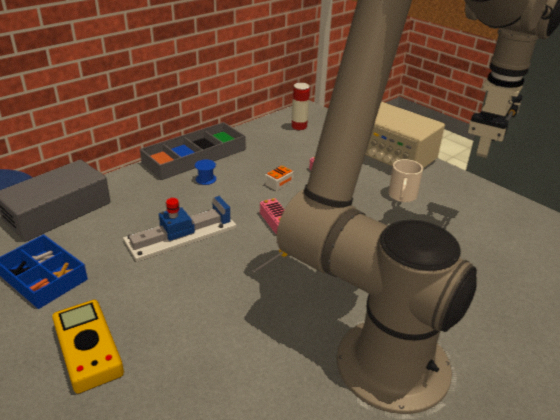

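```bash
cat >h.py <<'E'
from cell import robot, viewer
import cv2, numpy as np
from scipy.spatial.transform import Rotation as R
def cam(n,s=None):
    m=viewer.camera_model(n)
    if n!="wrist": return m,m["pose"]
    T=np.eye(4);T[:3,:3]=R.from_euler("xyz",s["tool_rot"]).as_matrix();T[:3,3]=s["tool_pos"]
    return m,T@m["mount"]
def px2w(n,u,v,z,s=None):
    m,P=cam(n,s); d=P[:3,:3]@np.array([(u-m["cx"])/m["fx"],-(v-m["cy"])/m["fy"],-1])
    return P[:3,3]+d*(z-P[2,3])/d[2]
def w2px(n,p,s=None):
    m,P=cam(n,s); c=P[:3,:3].T@(np.array(p)-P[:3,3])
    return np.array([m["cx"]+m["fx"]*c[0]/-c[2], m["cy"]-m["fy"]*c[1]/-c[2]])
E
python3 - <<'E'
from h import *
im=cv2.imread("pics/scene0.png")
c=cv2.resize(im[150:270,185:410],None,fx=3.5,fy=3.5,interpolation=cv2.INTER_CUBIC)
cv2.imwrite("pics/c1.png",c)
hsv=cv2.cvtColor(im,cv2.COLOR_BGR2HSV)
for n,lo,hi,roi in (("green",(40,60,40),(85,255,255),(180,210,250,280)),("red",(0,180,90),(8,255,255),(350,155,385,195)),("orange",(3,120,120),(20,255,255),(245,260,295,305))):
    x0,y0,x1,y1=roi; k=cv2.inRange(hsv[y0:y1,x0:x1],lo,hi); pts=cv2.findNonZero(k)
    print(n,len(pts),pts.reshape(-1,2).mean(0)+[x0,y0],cv2.minAreaRect(pts))
for n,u,v,z in (("green",214,243,.04),("orange",268,283,.04),("knob",367,172,.1),("spool",359,285,.05)): print(n,px2w("scene",u,v,z).round(4))
E
```

```text
green 577 [213.87001733 242.8457539 ] ((35.250003814697266, 33.75), (19.798988342285156, 40.305084228515625), 45.0)
red 100 [366.43 172.22] ((16.5, 18.0), (12.0, 9.0), 90.0)
orange 390 [268.38461538 282.64102564] ((24.750003814697266, 23.75), (20.50609588623047, 25.45584487915039), 45.0)
green [ 0.4462 -0.2859  0.04  ]
orange [ 0.611  -0.2663  0.04  ]
knob [0.5948 0.0969 0.1   ]
spool [ 0.7654 -0.1248  0.05  ]
```

View pics/c1.png

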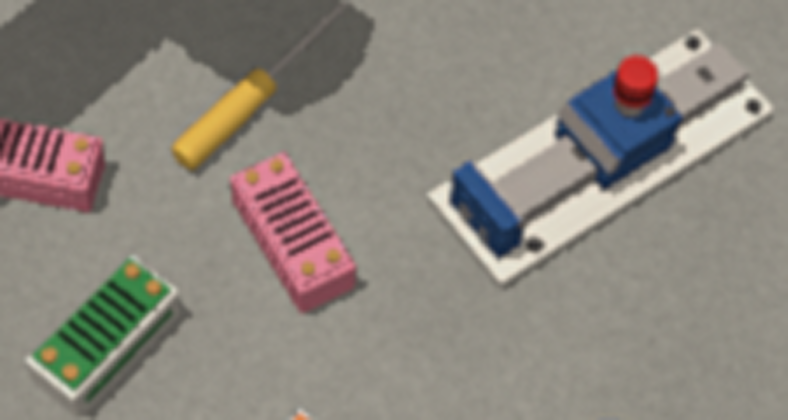

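```bash
python3 - <<'E'
from h import *
f=lambda l,z:np.array([px2w("scene",185+x/3.5,150+y/3.5,z) for x,y in l])
p=f([(428,195),(503,285),(772,110),(700,30)],.014)
print(p.round(4)); print(np.linalg.norm(np.roll(p,-1,0)-p,axis=1))
ctr=p.mean(0); ax=(p[2]+p[3]-p[0]-p[1])[:2]; ax/=np.linalg.norm(ax); nest=ctr[:2]-ax*.043
print("nest",nest,"yaw",np.degrees(np.arctan2(ax[1],ax[0])),"knob",nest+ax*.058)
g=f([(27,360),(133,257),(177,290),(70,402)],.04); print(np.linalg.norm(np.roll(g,-1,0)-g,axis=1))
a=(g[1]+g[2]-g[0]-g[3])[:2]; print("long",g.mean(0),np.degrees(np.arctan2(a[1],a[0])))
s=robot.observe(); print(R.from_euler("xyz",s["tool_rot"]).as_matrix().round(3))
E
```

```text
[[ 0.5261 -0.0388  0.014 ]
 [ 0.6146 -0.0551  0.014 ]
 [ 0.6601  0.1999  0.014 ]
 [ 0.5753  0.2189  0.014 ]]
[0.08994805 0.25901495 0.08693046 0.26230693]
nest [0.5862175  0.03895489] yaw 79.54129699444017 knob [0.59674605 0.09599128]
[0.10490213 0.04104017 0.10913089 0.04394983]
long [ 0.44712572 -0.28582821  0.04      ] 94.80222715129864
[[ 0.957  0.291 -0.   ]
 [ 0.291 -0.957  0.001]
 [ 0.    -0.001 -1.   ]]
```

```bash
for i in 1; do :; done
python3 -m creep '[[[24,32,0,0,0,6],[24,32,0,0,0,6],[24,32,0,0,0,6],[24,32,0,0,0,6],[24,32,0,0,0,6]]]' -1
python3 -m creep '[[[24,32,0,0,0,6],[24,32,0,0,0,6],[24,32,0,0,0,6],[24,32,0,0,0,6],[24,32,0,0,0,6]]]'
```

```text
time: 0.57
tool_pos: [0.2712, -0.3416, 0.4016]
tool_rot: [-3.139, 0.001, 0.826]
contact_force: [1.0, -0.7, -0.7]
opening: 0.0919
time: 0.98
tool_pos: [0.3939, -0.1729, 0.4014]
tool_rot: [-3.139, 0.001, 1.375]
contact_force: [0.1, -1.2, 0.5]
opening: 0.0922
```

```bash
python3 -m creep '[[[23,30,-5,0,0,0.5],[23,30,-5,0,0,0],[23,30,-5,0,0,0],[23,30,-5,0,0,0],[23,30,-5,0,0,0]]]' 
python3 -m creep '[[[23,30,-5,0,0,0],[23,30,-5,0,0,0],[23,30,-5,0,0,0],[17,28,0,0,0,0],[0,0,0,0,0,0]]]'
python3 - <<'E'
from h import *
s=robot.observe(); im=viewer.read_camera("wrist"); np.save("s1.npy",s,allow_pickle=True); cv2.imwrite("pics/w1.png",im)
print(s["time"],s["tool_pos"],np.degrees(s["tool_rot"]))
E
```

```text
time: 1.4
tool_pos: [0.5128, -0.0127, 0.3764]
tool_rot: [3.141, 0.002, 1.392]
contact_force: [0.3, -0.6, 0.3]
opening: 0.0916
time: 1.82
tool_pos: [0.6039, 0.1182, 0.357]
tool_rot: [-3.139, 0.001, 1.398]
contact_force: [-1.6, -1.0, 0.7]
opening: 0.0916
1.8167 [0.60385076 0.11819809 0.35696438] [-1.79852129e+02  3.60089047e-02  8.00836746e+01]
```

View pics/w1.png

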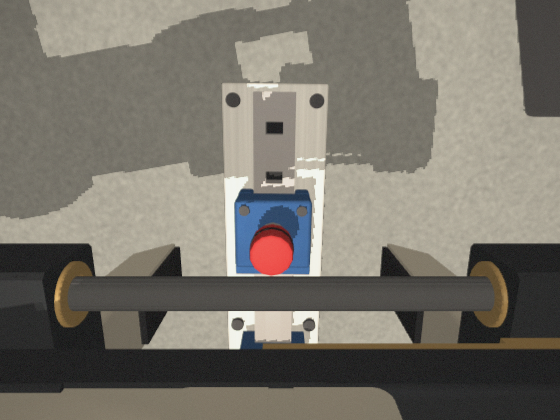

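```bash
python3 - <<'E'
from h import *
s=np.load("s1.npy",allow_pickle=True).item()
im=cv2.imread("pics/w1.png");hsv=cv2.cvtColor(im,cv2.COLOR_BGR2HSV)
q=lambda u,v,z:px2w("wrist",u,v,z,s)
c1=q(222,84,.014);c2=q(327,84,.014);h1=q(274,128,.034);h2=q(274,175.5,.034)
pm=(c1+c2)/2; print("plate",c1,c2,"holes",h1,h2,np.linalg.norm(h1-h2))
k=cv2.inRange(hsv,(0,190,215),(8,255,255))|cv2.inRange(hsv,(172,190,215),(180,255,255));p=cv2.findNonZero(k[215:285,240:305])
(x,y),r=cv2.minEnclosingCircle(p);x+=240;y+=215;kt=q(x,y,.108);print("knobtop px",x,y,r,kt)
# cols of plate edges at several rows, z=.014
e=[]
for (l,r_,v) in ((222,327,90),(222,327,110)): e.append((q(l,v,.014)+q(r_,v,.014))/2)
for y in (79,79.5,80,80.5,81):
    a=np.radians(y);ax=np.array([np.cos(a),np.sin(a)]);print(y,"nest by plate",pm[:2]-.174*ax,"h1",h1[:2]-.138*ax,"h2",h2[:2]-.098*ax,"knob",kt[:2]-.058*ax)
print(np.degrees(np.arctan2(*(h1-h2)[[1,0]])),np.degrees(np.arctan2(*(c2-c1)[[0,1]]*[-1,1])), np.degrees(np.arctan2(*(c1-c2)[[1,0]])))
E
```

```text
plate [0.57262202 0.21790949 0.014     ] [0.6585212  0.20281097 0.014     ] holes [0.6093676  0.17591255 0.034     ] [0.60255474 0.13811183 0.034     ] 0.03840975654835128Traceback (most recent call last):
  File "<stdin>", line 8, in <module>
cv2.error: OpenCV(4.12.0) /io/opencv/modules/imgproc/src/shapedescr.cpp:201: error: (-215:Assertion failed) count >= 0 && (depth == CV_32F || depth == CV_32S) in function 'minEnclosingCircle'
```

```bash
python3 -m creep '[[[-8,-22,0,0,0,0],[0,0,-30,0,0,0],[0,0,-30,0,0,0],[0,0,-28,0,0,0],[0,0,-10,0,0,0]]]' 
python3 -m creep '[[[0,0,0,0,0,0]]]'
```

```text
time: 2.28
tool_pos: [0.5936, 0.092, 0.2583]
tool_rot: [3.14, 0.003, 1.399]
contact_force: [-0.9, -0.3, -1.1]
opening: 0.0916
time: 2.37
tool_pos: [0.5927, 0.0912, 0.2562]
tool_rot: [-3.139, 0.004, 1.398]
contact_force: [0.2, -1.2, 0.5]
opening: 0.0916
```

```bash
python3 -m creep '[[[3,5,-2,0,0,0],[0,0,0,0,0,0]]]' 
python3 -m creep '[[[0,0,0,0,0,0],[0,0,0,0,0,0],[0,0,0,0,0,0],[0,0,0,0,0,0],[0,0,0,0,0,0]]]' 1 40
python3 -m creep '[[[0,0,0,0,0,0],[0,0,0,0,0,0],[0,0,0,0,0,0],[0,0,0,0,0,0],[0,0,0,0,0,0]]]' 
```

```text
time: 2.53
tool_pos: [0.596, 0.0954, 0.2554]
tool_rot: [-3.139, 0.004, 1.397]
contact_force: [0.8, -0.0, 0.5]
opening: 0.0916
time: 2.95
tool_pos: [0.5976, 0.0959, 0.261]
tool_rot: [3.135, 0.002, 1.398]
contact_force: [0.6, -0.0, 0.7]
opening: 0.0629
time: 3.37
tool_pos: [0.5945, 0.0967, 0.2614]
tool_rot: [-3.136, 0.003, 1.398]
contact_force: [-13.4, 2.1, 12.1]
opening: 0.0297
```

```bash
python3 -m creep '[[[2,0,0,0,0,0],[0,0,0,0,0,0]]]' 
python3 -m creep '[[[0,0,0,0,0,0]]]' 
python3 -c "
from h import *
s=robot.observe();print(s['contact_force'],s['tool_pos'])"
```

```text
time: 3.53
tool_pos: [0.5949, 0.0969, 0.2616]
tool_rot: [-3.131, 0.004, 1.398]
contact_force: [3.8, -1.7, -3.3]
opening: 0.0291
time: 3.62
tool_pos: [0.5949, 0.0969, 0.2616]
tool_rot: [-3.132, 0.004, 1.398]
contact_force: [-0.7, 0.3, -0.2]
opening: 0.0297
[-0.71975997  0.26038691 -0.24578863] [0.59489056 0.09686648 0.26157051]
```

```bash
python3 -m creep '[[[0,0,4,0,0,0],[0,0,4,0,0,0],[0,0,3,0,0,0],[0,0,0,0,0,0]]]' 
python3 -m creep '[[[0,0,0,0,0,0]]]'
```

```text
time: 3.95
tool_pos: [0.5951, 0.0968, 0.2704]
tool_rot: [-3.13, 0.004, 1.398]
contact_force: [2.7, 0.4, -8.6]
opening: 0.0291
time: 4.03
tool_pos: [0.5952, 0.0968, 0.27]
tool_rot: [-3.13, 0.004, 1.398]
contact_force: [1.5, 0.3, -9.0]
opening: 0.029
```

```bash
python3 -m creep '[[[0,0,4,0,0,0],[0,0,0,0,0,0]]]' 
python3 -m creep '[[[0,0,0.5,0,0,0]]]'
```

```text
time: 4.2
tool_pos: [0.5953, 0.0968, 0.2735]
tool_rot: [-3.129, 0.005, 1.398]
contact_force: [1.8, 0.4, -8.9]
opening: 0.029
time: 4.28
tool_pos: [0.5953, 0.0968, 0.2737]
tool_rot: [-3.129, 0.005, 1.398]
contact_force: [2.5, 1.1, -9.4]
opening: 0.0295
```

```bash
python3 -m creep '[[[1.8,9.8,0.3,0,0,0],[1.8,9.8,0.3,0,0,0],[1.8,9.8,0.3,0,0,0],[0,0,0.3,0,0,0]]]' 
python3 -m creep '[[[0,0,0.2,0,0,0]]]'
```

```text
time: 4.62
tool_pos: [0.601, 0.1261, 0.2743]
tool_rot: [-3.128, 0.009, 1.397]
contact_force: [2.7, 2.0, -9.5]
opening: 0.0292
time: 4.7
tool_pos: [0.6011, 0.1268, 0.2744]
tool_rot: [-3.128, 0.009, 1.398]
contact_force: [2.5, -3.7, -9.6]
opening: 0.029
```

```bash
python3 -m creep '[[[0.6,5,0,0,0,0],[0.5,4.3,0,0,0,0],[0,0,0,0,0,0]]]' 
python3 -m creep '[[[0,0,0,0,0,0]]]'
```

```text
time: 4.95
tool_pos: [0.6026, 0.1362, 0.2743]
tool_rot: [-3.129, 0.01, 1.398]
contact_force: [3.4, 0.3, -9.3]
opening: 0.0293
time: 5.03
tool_pos: [0.6026, 0.1364, 0.2743]
tool_rot: [-3.129, 0.01, 1.398]
contact_force: [1.8, -1.9, -10.9]
opening: 0.0292
```

```bash
python3 -m creep '[[[0,0,-5,0,0,0],[0,0,-5,0,0,0],[0,0,-3,0,0,0],[0,0,0,0,0,0]]]' 
python3 -m creep '[[[0,0,0,0,0,0]]]'
```

```text
time: 5.37
tool_pos: [0.6025, 0.1363, 0.2616]
tool_rot: [-3.13, 0.008, 1.398]
contact_force: [1.3, -0.2, -5.2]
opening: 0.0291
time: 5.45
tool_pos: [0.6024, 0.1362, 0.2617]
tool_rot: [-3.13, 0.008, 1.398]
contact_force: [1.0, -1.0, -6.5]
opening: 0.0289
```

```bash
python3 -m creep '[[[0,0,0,0,0,0],[0,0,0,0,0,0],[0,0,0,0,0,0],[0,0,0,0,0,0],[0,0,0,0,0,0]]]' -1
python3 -m creep '[[[0,0,0,0,0,0],[0,0,5,0,0,0],[0,0,30,0,0,0],[0,0,40,0,0,0],[0,0,40,0,0,0]]]'
python3 -m creep '[[[0,0,0,0,0,0]]]'
python3 - <<'E'
from h import *
s=robot.observe(); im=viewer.read_camera("wrist"); np.save("s2.npy",s,allow_pickle=True); cv2.imwrite("pics/w2.png",im)
print(s["time"],s["tool_pos"],np.degrees(s["tool_rot"]))
E
```

```text
time: 5.87
tool_pos: [0.6022, 0.137, 0.2645]
tool_rot: [-3.131, 0.006, 1.398]
contact_force: [-0.4, 0.9, -0.1]
opening: 0.0579
time: 6.28
tool_pos: [0.5996, 0.1368, 0.3745]
tool_rot: [-3.112, 0.011, 1.398]
contact_force: [0.4, 0.1, 0.0]
opening: 0.09
time: 6.37
tool_pos: [0.6006, 0.137, 0.3832]
tool_rot: [-3.125, 0.008, 1.398]
contact_force: [-0.6, -0.1, 0.7]
opening: 0.0912
6.3667 [0.60056433 0.13701462 0.3831864 ] [-179.03540226    0.43664072   80.09677628]
```

View pics/w2.png

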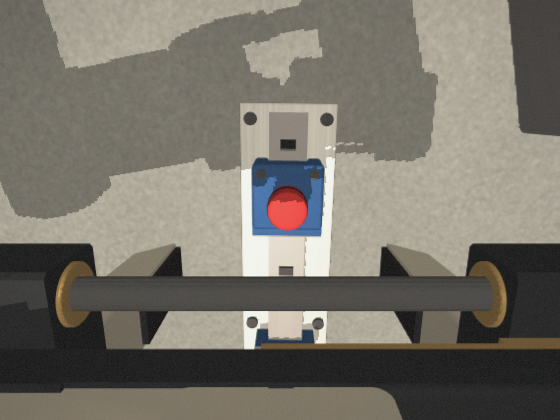

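```bash
python3 - <<'E'
from h import *
s=np.load("s2.npy",allow_pickle=True).item()
a=np.radians(79.85);A=np.array([[np.cos(a),np.sin(a)],[-np.sin(a),np.cos(a)]]);n=np.array([.5856,.0394])
for t,u,v,z in (("h138",288,145,.034),("hole?",286,270,.034),("plate l",240,103.5,.014),("plate r",337,103.5,.014),("outer edge top",287,159,.064),("inner bottom",287,235.5,.046),("knobtop?",288,206,.108)):
    print(t,(A@(px2w("wrist",u,v,z,s)[:2]-n)*1000).round(1))
ax=A[0]
for h in (.108,.116):
  p=np.append(n+.098*ax,h); print(h,w2px("wrist",p,s), w2px("wrist",p+[.015,0,0],s))
im=cv2.imread("pics/w2.png"); g=im[:,:,2].astype(int)-im[:,:,0]
m=(g>80).astype(np.uint8)[150:250,240:340]; print(cv2.boundingRect(m),m.sum())
E
```

```text
h138 [138.6   0.4]
hole? [19.5  1.3]
plate l [174.   44.3]
plate r [174.3 -43.7]
outer edge top [130.    1.2]
inner bottom [58.7  0.6]
knobtop? [102.    0.3]
0.108 [288.30261184 211.40451074] [309.05825082 207.98438503]
0.116 [288.33801612 214.40525733] [309.72264558 210.89225238]
(28, 39, 39, 41) 1266
```

```bash
python3 -m creep '[[[-14,-38,0,0,0,1.4],[-14,-38,0,0,0,1.4],[-14,-38,0,0,0,1.4],[-14,-38,0,0,0,1.4],[-14,-38,0,0,0,1.4]]]'
python3 -m creep '[[[-14,-38,0,0,0,1.4],[-14,-38,0,0,0,1.4],[-14,-38,0,0,0,1.4],[-14,-38,0,0,0,1.4],[-14,-38,0,0,0,1.4]]]'
python3 -m creep '[[[-10,-30,0,0,0,0.7],[0,0,0,0,0,0],[0,0,0,0,0,0]]]'
python3 - <<'E'
from h import *
s=robot.observe(); im=viewer.read_camera("wrist"); np.save("s3.npy",s,allow_pickle=True); cv2.imwrite("pics/w3.png",im)
print(s["time"],s["tool_pos"],np.degrees(s["tool_rot"]))
cv2.imwrite("pics/side3.png",viewer.read_camera("side"))
r=R.from_euler("xyz",s["tool_rot"]);t=R.from_euler("xyz",[np.pi,0,np.radians(94.8)]);print((t*r.inv()).as_rotvec(degrees=True))
E
```

```text
time: 6.83
tool_pos: [0.5274, -0.0512, 0.3781]
tool_rot: [-3.122, 0.005, 1.538]
contact_force: [0.3, -0.1, 0.5]
opening: 0.0915
time: 7.25
tool_pos: [0.452, -0.2458, 0.3755]
tool_rot: [-3.118, 0.003, 1.668]
contact_force: [-0.3, -0.6, -0.4]
opening: 0.0919
time: 7.5
tool_pos: [0.4375, -0.2837, 0.3736]
tool_rot: [-3.115, 0.003, 1.673]
contact_force: [-0.1, 1.7, -0.1]
opening: 0.0919
7.5 [ 0.43751001 -0.28371193  0.37363257] [-1.78466607e+02  1.56391882e-01  9.58587786e+01]
[ 0.29813422 -1.51225971 -1.05662199]
```

View pics/w3.png

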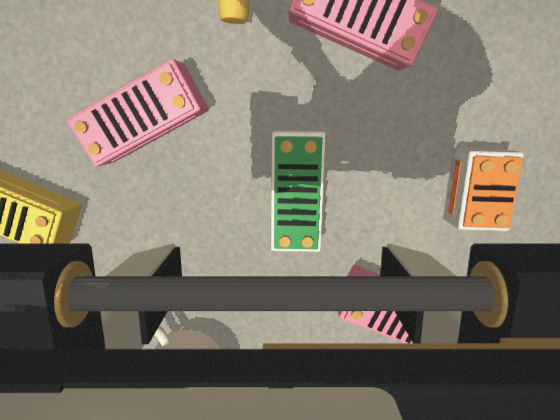

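```bash
python3 - <<'E'
from h import *
s=np.load("s3.npy",allow_pickle=True).item()
p=np.array([px2w("wrist",u,v,.04,s) for u,v in ((273,132),(325,132),(321,250),(272,250))])
print(p.round(4),np.linalg.norm(np.roll(p,-1,0)-p,axis=1)); a=(p[0]+p[1]-p[2]-p[3]); yaw=np.degrees(np.arctan2(a[1],a[0])); c=p.mean(0)
print(c,yaw, "move",(c-s["tool_pos"])*1000)
r=R.from_euler("xyz",s["tool_rot"]);t=R.from_euler("xyz",[np.pi,0,np.radians(yaw)]);print((t*r.inv()).as_rotvec(degrees=True))
E
```

```text
[[ 0.4187 -0.2324  0.04  ]
 [ 0.4616 -0.2279  0.04  ]
 [ 0.4718 -0.3316  0.04  ]
 [ 0.4278 -0.3365  0.04  ]] [0.04318954 0.10415085 0.04422432 0.1045589 ]
[ 0.44497923 -0.28210263  0.04      ] 95.29784652884167 move [   7.46922402    1.60929738 -333.63257408]
[ 0.30469834 -1.51093476 -0.55880549]
```

```bash
python3 -m creep '[[[8,0,-20,0.3,-1.5,-0.8],[0,0,-35,0,0,0],[0,0,-35,0,0,0],[0,0,-30,0,0,0],[0,0,0,0,0,0]]]'
python3 -c "
from h import *
s=robot.observe();print(s['tool_pos']);print(np.degrees(s['tool_rot']))
r=R.from_euler('xyz',s['tool_rot']);t=R.from_euler('xyz',[np.pi,0,np.radians(95.1)]);print((t*r.inv()).as_rotvec(degrees=True))"
```

```text
time: 8.02
tool_pos: [0.4495, -0.2751, 0.2525]
tool_rot: [3.134, 0.004, 1.669]
contact_force: [-1.2, 0.8, 0.3]
opening: 0.0919
[ 0.4495314  -0.27508036  0.25249622]
[179.57204806   0.24766436  95.61480123]
[ 0.20662504  0.44920719 -0.51572296]
```

```bash
python3 -m creep '[[[-4,-8,-20,0.2,0.4,-0.5],[0,0,-20,0,0,0],[0,0,-10,0,0,0],[0,0,0,0,0,0]]]'
python3 -c "
from h import *
s=robot.observe();print(s['tool_pos']);print(np.degrees(s['tool_rot']))
r=R.from_euler('xyz',s['tool_rot']);t=R.from_euler('xyz',[np.pi,0,np.radians(95.1)]);print((t*r.inv()).as_rotvec(degrees=True))"
```

```text
time: 8.35
tool_pos: [0.4488, -0.2789, 0.2041]
tool_rot: [3.14, 0.0, 1.667]
contact_force: [-0.6, 0.4, 0.8]
opening: 0.0919
[ 0.44878575 -0.2788719   0.20407183]
[1.79885745e+02 1.67531389e-02 9.55321120e+01]
[ 0.00609543  0.11531578 -0.43212855]
```

```bash
python3 -m creep '[[[-3.5,-5,-10,0,0,-0.4],[0,0,-6,0,0,0],[0,0,0,0,0,0]]]'
python3 -m creep '[[[0,0,0,0,0,0]]]'
```

```text
time: 8.6
tool_pos: [0.4469, -0.2837, 0.1903]
tool_rot: [3.136, 0.004, 1.662]
contact_force: [0.2, 0.4, 0.1]
opening: 0.0917
time: 8.68
tool_pos: [0.447, -0.2838, 0.1908]
tool_rot: [3.135, 0.004, 1.662]
contact_force: [0.8, -0.4, -0.1]
opening: 0.0916
```

Close on the module (z drifts up a little while idling, so bias down slightly).

```bash
python3 -m creep '[[[-1,0,-4,0,0,0],[0,0,-1,0,0,0],[0,0,-1,0,0,0],[0,0,-1,0,0,0],[0,0,-1,0,0,0]]]' 1 30
python3 -m creep '[[[0,0,0,0,0,0],[0,0,0,0,0,0],[0,0,0,0,0,0],[0,0,0,0,0,0]]]'
```

```text
time: 9.1
tool_pos: [0.4464, -0.2844, 0.1843]
tool_rot: [3.133, 0.007, 1.662]
contact_force: [0.1, 0.1, 0.1]
opening: 0.0631
time: 9.43
tool_pos: [0.4459, -0.2844, 0.1841]
tool_rot: [3.134, 0.006, 1.662]
contact_force: [0.7, 0.9, -0.9]
opening: 0.0459
```

```bash
python3 -m creep '[[[0,0,10,0,0,0],[0,0,25,0,0,0],[0,0,35,0,0,0],[0,0,35,0,0,0],[0,0,30,0,0,0]]]'
python3 -m creep '[[[0,0,0,0,0,0]]]'
python3 - <<'E'
from h import *
s=robot.observe(); im=viewer.read_camera("wrist"); np.save("s4.npy",s,allow_pickle=True)
print(s["time"],s["tool_pos"],np.degrees(s["tool_rot"]),s["contact_force"])
cv2.imwrite("pics/w4.png",im)
T=s["tool_pos"]; rr=R.from_euler("xyz",s["tool_rot"])
for x in (.054,-.054):
  for y in (.023,-.023): print(x,y,w2px("wrist",T+rr.apply([x,y,.1441]),s))
E
```

```text
time: 9.85
tool_pos: [0.4433, -0.2818, 0.3176]
tool_rot: [-3.136, -0.008, 1.661]
contact_force: [0.9, -0.9, -2.4]
opening: 0.0456
time: 9.93
tool_pos: [0.4443, -0.2824, 0.3239]
tool_rot: [3.139, -0.001, 1.662]
contact_force: [2.3, -1.7, -1.4]
opening: 0.046
9.9333 [ 0.44428261 -0.28244054  0.32392209] [ 1.79872263e+02 -4.10743905e-02  9.51997131e+01] [ 2.319816   -1.70371849 -1.4411445 ]
0.054 0.023 [343.83771334 156.96188329]
0.054 -0.023 [206.47971655 157.05641951]
-0.054 0.023 [332.63807399 422.57845812]
-0.054 -0.023 [220.02636579 422.62519701]
```

View pics/w4.png

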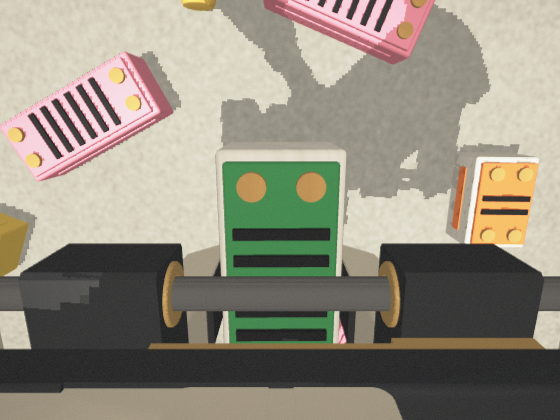

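```bash
python3 -m creep '[[[14,32,-2,0,0,-1.5],[14,32,-2,0,0,-1.5],[14,32,-2,0,0,-1.5],[14,32,-2,0,0,-1.5],[14,32,-2,0,0,-1.5]]]'
python3 -m creep '[[[14,32,-2,0,0,-1.5],[14,32,-2,0,0,-1.5],[14,32,-2,0,0,-1.5],[14,32,0,0,0,-1.5],[10,25,0,0,0,-1.5]]]'
python3 -m creep '[[[0,0,0,0,0,0],[0,0,0,0,0,0]]]'
cat >>h.py <<'E'
def err(yaw=79.85,t=(.5852,.0369,.2181)):
    s=robot.observe(); r=R.from_euler("xyz",s["tool_rot"]); k=R.from_euler("xyz",[np.pi,0,np.radians(yaw)])
    print(s["time"],s["tool_pos"].round(4),"move mm",((np.array(t)-s["tool_pos"])*1000).round(1),"rot",(k*r.inv()).as_rotvec(degrees=True).round(2),"F",s["contact_force"].round(1),"op",s["opening"].round(4))
E
python3 -c "from h import *;err()"
```

```text
time: 10.4
tool_pos: [0.5118, -0.1218, 0.3076]
tool_rot: [-3.137, -0.002, 1.513]
contact_force: [0.5, -0.2, -3.2]
opening: 0.046
time: 10.82
tool_pos: [0.5774, 0.0412, 0.2928]
tool_rot: [-3.122, -0.003, 1.375]
contact_force: [1.1, -0.2, -3.0]
opening: 0.0457
time: 10.98
tool_pos: [0.5775, 0.0471, 0.2891]
tool_rot: [-3.116, -0.004, 1.381]
contact_force: [-0.1, -0.5, -3.8]
opening: 0.0462Traceback (most recent call last):
  File "<string>", line 1, in <module>
    from h import *;err()
                    ~~~^^
  File "h.py", line 17, in err
    print(s["time"],s["tool_pos"].round(4),"move mm",((np.array(t)-s["tool_pos"])*1000).round(1),"rot",(k*r.inv()).as_rotvec(degrees=True).round(2),"F",s["contact_force"].round(1),"op",s["opening"].round(4))
                                                                                                                                                                                         ^^^^^^^^^^^^^^^^^^
AttributeError: 'float' object has no attribute 'round'
```

```bash
sed -i 's/s\["opening"\].round(4)/s["opening"]/' h.py; python3 -c "from h import *;err()"
```

```text
10.9833 [0.5775 0.0471 0.2891] move mm [  7.7 -10.2 -71. ] rot [-0.51 -1.37  0.72] F [-0.1 -0.5 -3.8] op 0.04620779294265364
```

```bash
python3 -m creep '[[[7,-9,-5,-0.5,-1.4,0.7],[0,0,-5,0,0,0],[0,0,0,0,0,0]]]'
python3 -c "from h import *;err()"
python3 -m creep '[[[0,0,0,0,0,0]]]'
python3 -c "from h import *;err()"
```

```text
time: 11.23
tool_pos: [0.5829, 0.0375, 0.2753]
tool_rot: [-3.135, 0.001, 1.395]
contact_force: [-0.2, -0.7, -3.4]
opening: 0.0454
11.2333 [0.5829 0.0375 0.2753] move mm [  2.3  -0.6 -57.2] rot [-0.03 -0.37 -0.07] F [-0.2 -0.7 -3.4] op 0.045435496399271386
time: 11.32
tool_pos: [0.5823, 0.0368, 0.2746]
tool_rot: [-3.133, 0.001, 1.393]
contact_force: [0.2, -0.3, -2.7]
opening: 0.0455
11.3167 [0.5823 0.0368 0.2746] move mm [  2.9   0.1 -56.5] rot [-0.05 -0.5   0.01] F [ 0.2 -0.3 -2.7] op 0.045479311272929604
```

```bash
python3 -m creep '[[[3,0,-8,0,-0.5,0],[0,0,-8,0,0,0],[0,0,0,0,0,0]]]'
python3 -m creep '[[[0,0,0,0,0,0]]]'
python3 - <<'E'
from h import *
err();s=robot.observe(); im=viewer.read_camera("wrist"); np.save("s5.npy",s,allow_pickle=True)
side=viewer.read_camera("side");sc=viewer.read_camera("scene")
w=cv2.resize(im[90:290,170:390],None,fx=2,fy=2,interpolation=cv2.INTER_CUBIC)
c=cv2.resize(side[160:270,110:260],(360,264),interpolation=cv2.INTER_CUBIC)
d=cv2.resize(sc[140:240,290:420],(343,264),interpolation=cv2.INTER_CUBIC)
o=np.zeros((528,800,3),np.uint8);o[:400,:440]=w;o[:264,440:]=c;o[264:,440:783]=d
cv2.imwrite("pics/v5.png",o)
E
```

```text
time: 11.57
tool_pos: [0.5847, 0.0354, 0.2571]
tool_rot: [-3.14, -0.001, 1.391]
contact_force: [-1.2, 0.8, -3.2]
opening: 0.0457
time: 11.65
tool_pos: [0.5846, 0.0352, 0.2566]
tool_rot: [-3.14, -0.001, 1.39]
contact_force: [1.2, 0.7, -1.7]
opening: 0.0463
11.65 [0.5846 0.0352 0.2566] move mm [  0.6   1.7 -38.5] rot [-0.08 -0.1   0.2 ] F [ 1.2  0.7 -1.7] op 0.04628924622756348
```

View pics/v5.png

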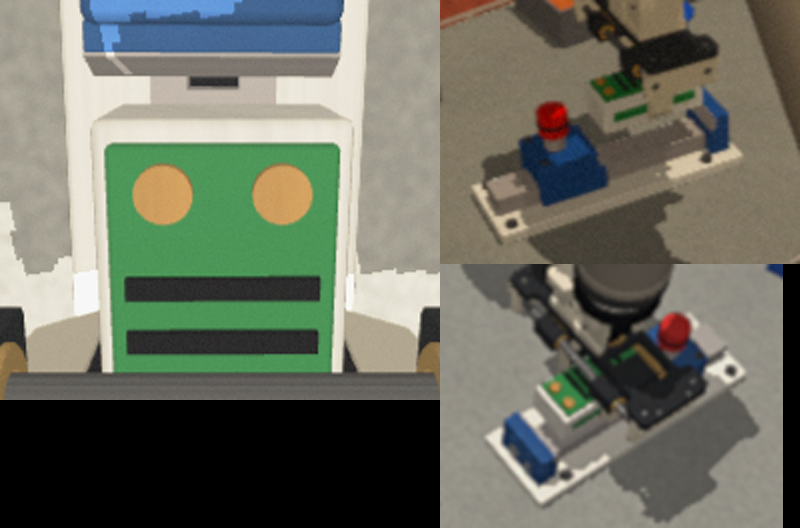

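```bash
python3 - <<'E'
from h import *
s=np.load("s5.npy",allow_pickle=True).item()
a=np.radians(79.85);A=np.array([[np.cos(a),np.sin(a)],[-np.sin(a),np.cos(a)]]);n=np.array([.5856,.0394])
f=lambda x,y,z:(A@(px2w("wrist",170+x/2,90+y/2,z,s)[:2]-n)*1000).round(1)
print("tcp",A@(s["tool_pos"][:2]-n)*1000)
print("bottom edge L R",f(107,104,.0726),f(340,104,.0726)); print("top edge",f(93,120,.11),f(353,120,.11))
print("jaw bottom inner",f(84,77,.044),f(340,77,.044),"jaw slope end",f(213,55,.064),"hole58 far edge",f(213,88,.034))
# scene: near end top edge corners
g=lambda x,y,z:(A@(px2w("scene",290+x*130/343,140+y*100/264,z)[:2]-n)*1000).round(1)
print("scene near end top",g(537-440,387-264,.1125),g(567-440,422-264,.1125))
E
```

```text
tcp [-4.27251743  0.24577679]
bottom edge L R [52.7 23.8] [ 52.5 -27.3]
top edge [52.5 20.5] [ 52.4 -23.7]
jaw bottom inner [57.5 33.8] [ 57.3 -31.5] jaw slope end [62.9  0.6] hole58 far edge [54.2  1. ]
scene near end top [-55.8  19.1] [-56.4 -25.5]
```

```bash
python3 -m creep '[[[0,1.8,-6,0,0,0.2],[0,0,-6,0,0,0],[0,0,-4,0,0,0],[0,0,0,0,0,0]]]'
python3 -c "from h import *;err()"
```

```text
time: 12.13
tool_pos: [0.5849, 0.0377, 0.2405]
tool_rot: [3.141, -0.001, 1.395]
contact_force: [-0.1, -0.6, -2.8]
opening: 0.046
12.1333 [0.5849 0.0377 0.2405] move mm [  0.3  -0.8 -22.4] rot [-0.07  0.07 -0.07] F [-0.1 -0.6 -2.8] op 0.04598999441110097
```

```bash
python3 -m creep '[[[0.2,-0.8,-5,0,0,0],[0,0,-4,0,0,0],[0,0,-3,0,0,0],[0,0,0,0,0,0]]]'
python3 -c "from h import *;err()"
python3 -m creep '[[[0,0,-4,0,0,0],[0,0,0,0,0,0]]]'
python3 -c "from h import *;err()"
```

```text
time: 12.47
tool_pos: [0.585, 0.0369, 0.2268]
tool_rot: [3.141, -0.001, 1.395]
contact_force: [-0.2, 0.2, -3.5]
opening: 0.046
12.4667 [0.585  0.0369 0.2268] move mm [ 0.2 -0.  -8.7] rot [-0.07  0.02 -0.08] F [-0.2  0.2 -3.5] op 0.045978955644744295
time: 12.63
tool_pos: [0.585, 0.0369, 0.2222]
tool_rot: [-3.142, -0.001, 1.395]
contact_force: [-0.0, -0.0, -1.7]
opening: 0.0455
12.6333 [0.585  0.0369 0.2222] move mm [ 0.2  0.  -4.1] rot [-0.07  0.01 -0.07] F [-0.  -0.  -1.7] op 0.04547467480952406
```

```bash
python3 -m creep '[[[0,0,-2,0,0,0],[0,0,0,0,0,0]]]'
python3 -c "from h import *;err()"
python3 -m creep '[[[0,0,-1,0,0,0],[0,0,0,0,0,0]]]'
python3 -c "from h import *;err()"
```

```text
time: 12.8
tool_pos: [0.5851, 0.0369, 0.2201]
tool_rot: [3.142, -0.001, 1.395]
contact_force: [-0.5, 0.3, -3.3]
opening: 0.0459
12.8 [0.5851 0.0369 0.2201] move mm [ 0.1  0.  -2. ] rot [-0.07  0.02 -0.07] F [-0.5  0.3 -3.3] op 0.04594670463850911
time: 12.97
tool_pos: [0.5852, 0.0369, 0.2191]
tool_rot: [3.141, -0.001, 1.395]
contact_force: [-0.1, -0.4, -2.3]
opening: 0.046
12.9667 [0.5852 0.0369 0.2191] move mm [ 0.  0. -1.] rot [-0.07  0.04 -0.07] F [-0.1 -0.4 -2.3] op 0.04598683803484627
```

```bash
python3 -m creep '[[[0,0,-1,0,0,0],[0,0,0,0,0,0]]]'
python3 -c "from h import *;err()"
python3 -m creep '[[[0,0,-0.7,0,0,0],[0,0,0,0,0,0]]]'
python3 -c "from h import *;err()"
```

```text
time: 13.13
tool_pos: [0.5853, 0.0369, 0.2185]
tool_rot: [3.14, -0.001, 1.395]
contact_force: [-0.1, 0.1, -2.5]
opening: 0.0459
13.1333 [0.5853 0.0369 0.2185] move mm [-0.1  0.  -0.4] rot [-0.07  0.09 -0.07] F [-0.1  0.1 -2.5] op 0.04593023263569344
time: 13.3
tool_pos: [0.5854, 0.0369, 0.2184]
tool_rot: [3.14, -0.002, 1.395]
contact_force: [-0.6, 0.0, -3.3]
opening: 0.0459
13.3 [0.5854 0.0369 0.2184] move mm [-0.2 -0.  -0.3] rot [-0.06  0.13 -0.07] F [-0.6  0.  -3.3] op 0.04591634500043711
```

```bash
python3 -m creep '[[[0,0,-1.5,0,0,0],[0,0,0,0,0,0]]]'
python3 -c "from h import *;err()"
python3 -m creep '[[[0,0,-1,0,0,0],[0,0,0,0,0,0]]]'
python3 -c "from h import *;err()"
```

```text
time: 13.47
tool_pos: [0.5854, 0.0371, 0.2184]
tool_rot: [3.138, -0.002, 1.395]
contact_force: [-0.1, 0.2, -3.2]
opening: 0.046
13.4667 [0.5854 0.0371 0.2184] move mm [-0.2 -0.2 -0.3] rot [-0.06  0.2  -0.08] F [-0.1  0.2 -3.2] op 0.04600023809961468
time: 13.63
tool_pos: [0.5855, 0.0371, 0.2181]
tool_rot: [3.137, -0.002, 1.395]
contact_force: [-1.1, -0.5, -2.5]
opening: 0.0459
13.6333 [0.5855 0.0371 0.2181] move mm [-0.3 -0.2 -0. ] rot [-0.06  0.25 -0.08] F [-1.1 -0.5 -2.5] op 0.045900065845826815
```

```bash
python3 -m creep '[[[0,0,0,0,0,0],[0,0,0,0,0,0],[0,0,0,0,0,0],[0,0,0,0,0,0],[0,0,0,0,0,0]]]' -1
python3 -m creep '[[[0,0,0,0,0,0],[0,0,5,0,0,0],[0,0,15,0,0,0],[0,0,30,0,0,0],[0,0,40,0,0,0]]]'
python3 -m creep '[[[0,-5,40,0,0,0],[0,-20,35,0,0,0],[0,-40,0,0,0,0],[0,-40,0,0,0,0],[0,0,0,0,0,0]]]'
python3 - <<'E'
from h import *
err();s=robot.observe(); im=viewer.read_camera("wrist"); np.save("s6.npy",s,allow_pickle=True)
side=viewer.read_camera("side");cv2.imwrite("pics/w6.png",im);cv2.imwrite("pics/side6.png",side)
o=np.zeros((420,800,3),np.uint8);o[:,:400]=im[:,80:480]
o[:300,400:]=cv2.resize(side[160:265,115:255],(400,300),interpolation=cv2.INTER_CUBIC)
cv2.imwrite("pics/v6.png",o)
E
```

```text
time: 14.05
tool_pos: [0.5861, 0.0369, 0.2181]
tool_rot: [3.135, -0.002, 1.395]
contact_force: [0.1, 1.0, -0.5]
opening: 0.0746
time: 14.47
tool_pos: [0.5835, 0.0369, 0.3025]
tool_rot: [-3.13, -0.0, 1.395]
contact_force: [0.4, 0.3, -0.8]
opening: 0.0918
time: 14.88
tool_pos: [0.5832, -0.0691, 0.3939]
tool_rot: [3.134, 0.001, 1.401]
contact_force: [-0.0, 1.1, -0.5]
opening: 0.0916
14.8833 [ 0.5832 -0.0691  0.3939] move mm [   2.   106.  -175.8] rot [ 0.11  0.41 -0.44] F [-0.   1.1 -0.5] op 0.0915621328742787
```

View pics/v6.png

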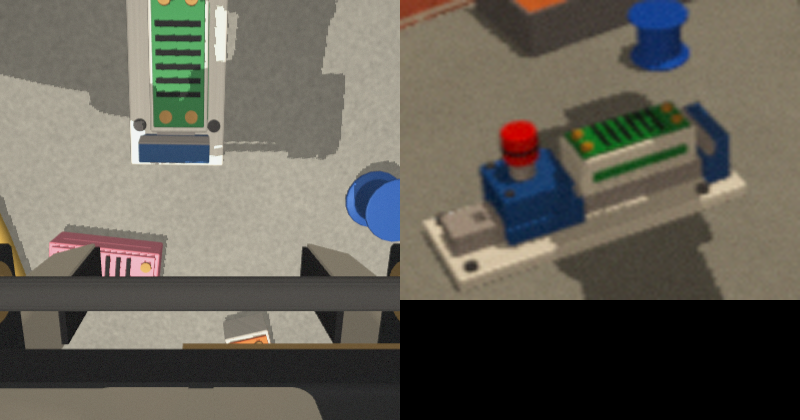

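```bash
python3 - <<'E'
from h import *
a=np.radians(79.85);ax=np.array([np.cos(a),np.sin(a)]);ay=np.array([-np.sin(a),np.cos(a)]);n=np.array([.5856,.0394])
for f,x in (("side0",.058),("side6",.098)):
    im=cv2.imread(f"pics/{f}.png").astype(int); m=((im[:,:,2]-im[:,:,1]>70)&(im[:,:,2]-im[:,:,0]>70)).astype(np.uint8)[190:235,145:195]
    k,l,st,c=cv2.connectedComponentsWithStats(m); i=1+st[1:,4].argmax()
    print(f,"red centroid",c[i]+[145,190],st[i],"home",w2px("side",np.append(n+x*ax,.094)),"up 8mm",w2px("side",np.append(n+x*ax,.102)))
s=np.load("s6.npy",allow_pickle=True).item()
g=lambda u,v,z:[round(float(q@(px2w("wrist",u+80,v,z,s)[:2]-n)*1000),1) for q in (ax,ay)]
print("near top edge",g(147,131,.074),g(209,131,.074),"fixed jaw top edge",g(175,137,.06))
h=lambda x,y,z:[round(float(q@(px2w("side",115+(x-400)*.35,160+y*.35,z)[:2]-n)*1000),1) for q in (ax,ay)]
for p in ((572,163),(561,133),(692,120),(664,103)): print("side top corner",h(*p,.074))
E
```

```text
side0 red centroid [172.08196721 202.57377049] [ 21   7  13  12 122] home [170.96934962 204.21495913] up 8mm [170.68875873 201.43718068]
side6 red centroid [156.1875    207.3203125] [  5  12  13  12 128] home [155.00106198 209.09047319] up 8mm [154.6598217  206.29034538]
near top edge [-51.9, 22.3] [-51.6, -27.0] fixed jaw top edge [-57.2, 0.9]
side top corner [60.4, 26.6]
side top corner [51.2, -17.9]
side top corner [-53.5, 20.1]
side top corner [-44.3, -15.5]
```

```bash
python3 -c "
from h import *
err(); print(robot.hand_in())"
```

```text
14.9833 [ 0.5831 -0.065   0.3928] move mm [   2.1  101.9 -174.7] rot [-0.1   0.27 -0.52] F [0.7 0.3 0.7] op 0.0915535333871345
the job is handed in; nothing more can be done
None
```

I carried out the whole task and handed the job in at about 15 s. The hand-in gives no verdict, so the result below rests on my own checks.

**What I did:** I pulled the knob up about 12 mm, slid the jaw about 40 mm outward, then lowered and released the plunger. I gripped the long module across its 46 mm, set it down slowly on the rail, let go and backed away.

**What the last checks showed:**
- **Plunger and jaw:** The red knob sits at the home height for the next hole. Its offset from the predicted image position matches the one at the start to about 0.1 px (0.4 mm). The jaw's inner face measured 57–59 mm from the nest point, against 58 expected.
- **Module:** The pictures show it lying flat on the rail between the jaws, top up, with its centre within a few millimetres of the nest point.
- **Other objects:** The arm never went near the short module or the spool. I did not measure their positions at the end.
- **Robot:** It is clear of everything, with the contact force near zero.

**Where checks disagreed:**
- **Module position:** Two pixel estimates for the module differed by a few millimetres. The final wrist view put it about 2 mm off centre both along and across the rail. The side-view corners were too coarse to use.
- **Touchdown:** The wrist force barely changed when the module met the rail. I judged contact from the height stopping and the tool starting to tilt slightly.

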